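# Jack up the front of an amplifier and hold it for a foot change

## Task

I have to change the amplifier's front feet: stand the red ratchet jack on the bench with its saddle under the front edge at the yellow tape mark, then pump the jack's handle until both front feet hang clear of the bench by 15 to 40 mm. Finish holding: keep the handle pressed all the way down after the last stroke and do not let go, so that the ratchet cannot settle while I work under there. Do not shove the amplifier along the bench, do not touch it with the arm to lift it, and leave the tray, the meter, the spray can and the screwdriver where they are.

Things in the scene. Friction and masses are not known exactly. Their poses are not given: they have to be found in the camera images.
- amp_front (a point): Amplifier: aluminium front, dark case, cover off, board and copper-coloured transformer showing; 3.4 to 5 kg; 340 mm wide (y), 300 deep (x), 92 high, on four black feet 20 mm high. This point: middle of the lower front edge of the case, 20 mm above the bench. Axes: x from front to back, y left as seen from the front, z up. The underside is flat and free between the feet.
- lift_mark (a point): Lift mark: 22 mm wide strip of yellow tape down the front panel, over its top edge and 45 mm down its inner face. This point is on the case's lower front edge in the middle of the tape, 30 mm left of the middle of the front, 20 mm above the bench as it stands. Axes as the amplifier's. The case reaches 140 mm left and 200 mm right of the mark. The jack takes 17 to 27 N here.
- front_foot_left (a point): Centre of the underside of the left front foot (32 mm across, 32 mm behind the front panel, 105 mm left of the mark); its height is the foot's clearance above the bench, 0 as it stands.
- front_foot_right (a point): The same for the right front foot, 165 mm right of the mark.
- jack_base (a point): Foot of the jack's upright rod, at the underside of the jack's base (bench level). Axes: x towards the red toe (the side that goes under the load), y left, z up. Jack 0.86 kg, centre of mass 20 mm behind the rod. Base plate 5 mm thick, 60 wide, from 48 mm ahead of the rod to 95 behind it. Toothed steel rod 12 x 16 mm, 213 mm to the top of its cap. It is loose and stands by itself.
- jack_grip (a point): Centre of the black plastic cap on top of the jack's rod, the place to grip the jack for carrying: 24 mm (x) by 28 mm (y) by 42 mm high, centre 192 mm above the jack's underside. Axes as the jack's. The handle stands out behind (-x), its end 160 mm above the bench.
- saddle (a point): Centre of the upper face of the saddle, a black rubber pad (28 mm along x, 36 wide) on the red toe at the foot of the carriage: 31 mm ahead of the rod's axis, 13.5 mm above the bench at first, so base and toe go under the amplifier. The toe is 44 mm wide and ends 46 mm ahead of the rod; the carriage's upright front plate stands 16 mm ahead of the rod. Axes as the jack's.
- handle_grip (a point): Point on top of the black rubber grip of the pump handle, 30 mm from its end; press here. Grip 80 mm long, 28 wide, 16 thick. The handle's hinge is on the carriage, 10 mm ahead of the rod and 50 mm above the jack's underside plus the carriage's rise; this point is 150 mm from it along the handle and 8 mm above its middle line. Axes: x along the handle to the hinge, z out of the grip.
- jack_handle (a joint): Angle of the pump handle, rad: 0 = up (0.61 rad above level; its spring brings it back there when let go), growing as it is pressed down to 0.80 = its stop (0.19 rad below level). It takes 1 to 4 N at the grip, with the amplifier's weight on the saddle 5 to 14 N. Part of the stroke is free before the ratchet takes hold.
- jack_carriage (a joint): Rise of the red carriage with the saddle, m: 0 = right down, 0.066 = top. Ratchet teeth of 6 mm: a full stroke of the handle to its stop raises it to about 0.014, the next to 0.026, then 0.038, 0.050; the first 0.0065 only brings the saddle up to the amplifier. Each time the handle comes up it settles back 2 to 4 mm on the holding pawl. Two or three full strokes do the job.

How it is judged:
On the way, in this order (a step that is already met when the one before it is completed fails the run):
1. the jack stands on the bench, handle up, its saddle under the front edge at the mark, the amplifier still on its feet (x of saddle in the frame of lift_mark between 0.002 and 0.032 m and y of saddle in the frame of lift_mark between -0.015 and 0.015 m and height (world z) of jack_base below 0.005 m and angle between jack_grip's own z axis and vertical below 0.1 rad and value of joint jack_handle below 0.25 rad and height (world z) of each of front_foot_left, front_foot_right below 0.004 m), for 0.2 s.
2. the handle goes down in a first stroke (value of joint jack_handle above 0.5 rad), for 0.05 s.
3. the handle comes up again for the next stroke (value of joint jack_handle below 0.3 rad), for 0.05 s.
At the end, for the whole second after the job is handed in: Gripper pressing the handle down (over 0.68 rad, over 1 N); both front feet 15 to 40 mm up; the jack alone carries the front (over 12 N, arm not on the amplifier), tilted under 0.12 rad, saddle centre 2 to 34 mm in from the edge, within 18 mm of the mark sideways; amplifier still (height (world z) of front_foot_left between 0.015 and 0.04 m and height (world z) of front_foot_right between 0.015 and 0.04 m and x of saddle in the frame of lift_mark between 0.002 and 0.034 m and y of saddle in the frame of lift_mark between -0.018 and 0.018 m and angle between jack_grip's own z axis and vertical below 0.12 rad and value of joint jack_handle above 0.68 rad and contact force between the fingers and jack above 1 N and contact force between jack and amp above 12 N and contact force between each of the arm, the fingers and amp below 0.5 N and linear speed of amp below 0.02 m/s); the arm keeps its last pose, push and grip.
It fails at once if the amplifier is shoved along the bench (its middle moved more than 35 mm) (distance of amp from where it was at the start of the episode above 0.035 m).
It fails at once if the arm pushes on the amplifier (contact force between any of the arm, the fingers and amp above 5 N).
It fails at once if the tray, the meter, the spray can or the screwdriver is moved more than 30 mm (distance of any of foot_tray, multimeter, spray_can, screwdriver from where it was at the start of the episode above 0.03 m).
It also fails if it takes over 64 s, if anything falls off the work surface, if the arm or the gripper's body presses on something with over 40 N, if the wrist force passes 120 N, or if a joint passes its speed limit or range.

## Robot

A 6-joint arm with a two-finger parallel gripper is mounted at the origin on the work surface. World frame = base frame: x ahead of the robot, y to its left, z up, the work surface at z = 0. Lengths are in m, angles in rad, forces in N, time in s.
With the tool pointing down it reaches from about 0.35 to 0.775 m from the base axis. Payload 7.3 kg.
Tool frame: the origin (TCP) lies at the very end of the fingers, on their centre line; the grasp point (between the pads) lies 19 mm behind it (robot.hold_point_z is the distance from the TCP to the grasp point, in m); z points along the fingers, y is the direction in which the jaws open and shut (so a half turn about z gives the same grasp; the last joint's range is limited). The gripper opens to 92 mm and grips with 3 to 60 N. Pads are 19 mm wide; open, the fingers measure 130 mm over their backs; the gripper's body (75 mm by 190 mm) begins 47 mm behind the grasp point.
Start: joints at [0.971, 0.342, 1.524, -0, 1.275, -0.146], TCP at [0.23, 0.472, 0.227] pointing down, gripper open.
Joint ranges: [-2.53, 2.53], [-0.77, 2.02], [0.04, 2.7], [-1, 4.14], [0.28, 2.66], [-3.11, 3.11]. Speed limits (rad/s): [2.57, 2.57, 3.14, 3.14, 3.14, 3.14].

## Interface

Orientations are given as [roll, pitch, yaw] about the fixed x, y, z axes, in that order (R = Rz(yaw) Ry(pitch) Rx(roll)).
In Python, from cell import monitor, viewer, robot gives the robot as it stands.
- The arm moves only by the tool move_arm, never from a script. Its argument "deltas" is a list of rows, each an object of numbers: "x", "y", "z": the shift along the tool's x, y, z in m; "wx", "wy", "wz": the turn, a rotation vector about the tool's x, y, z in degrees; "hand": the opening, from 0 (shut) to 1 (fully open). In form: [{"x": .., "y": .., "z": .., "wx": .., "wy": .., "wz": .., "hand": ..}, ...]. A call has 1 to 8 rows; each row is the pose to reach, as a shift and turn from the pose commanded when the call began, along the tool's axes at that moment; what a row does not reach only later rows make up. A row lasts 1/8 s, in which the tool goes at most 62.5 mm and 10.7 degrees, less where a joint would pass 70% of its speed; a pose out of reach is approached as far as the arm can. A call with a gripper value outside its range is refused whole. The fingers move at their own pace and stop on an object; "grip_force" is the grip in N (left out, the last holds). Time passes only in rows, so rows that repeat a pose let the fingers close. It gives the time, the measured TCP pose, the force and the opening at its end, in the units of the state.
- monitor.observe(): the state, without advancing time (a new reading comes with each control period).
- viewer.read_camera(name): name is "scene" or "top"; returns the picture (420x560x3 uint8, red, green, blue); there is no depth.
- viewer.camera_params(name): a dict with "camera_matrix" (3x3 intrinsics, pixels), "k1" (the pictures are not rectified: a ray, as slopes to the right and down, at radius r is drawn at 1 + k1 r^2 times it, then the intrinsics apply), "R" (3x3) and "t" (3): a world point X has camera coordinates R X + t. Camera axes: x right, y down, z forward; pixel columns grow to the right and rows downward; lengths in m; the calibration is good to about 2 mm. A picture is of the moment at which its call begins. camera_params takes no time and is no camera call.
- robot.hand_in(): hands the job in, once; it reports no verdict.
The state is a dict: "time": time; "qpos": joint angles; "qvel": joint speeds; "joint_efforts": joint torques, N m; "tool_pos": TCP position; "tool_rot": TCP orientation; "contact_force": force on the tool from outside, world axes, zero at the start; "torque": the same for the moment, N m; "opening": finger opening in m.
Only numpy, scipy, OpenCV 4.12 (cv2) and the standard library are available. Lean on these libraries where they do the work, as an engineer would, in place of code of your own. Each camera call takes 0.05 s, during which the arm holds its last target. There are 200 camera calls.

## Working session

There is one attempt and no reset: what is moved stays moved. The work goes in short steps, Python scripts to look and compute and a tool call to move; the robot and the scene stay as the last step left them, time stands still between calls to the robot, and variables do not carry over. Pictures are saved under pics/ and viewed, about 8 in all and at most 12, crops included, and the job is handed in when it is done.

Besides the shell and the picture viewer there is one more tool, called as name([rows], argument=value, ...), one row to a line, values as JSON. move_arm: Moves the arm, as the interface text tells. Its arguments: {"type":"object","properties":{"deltas":{"type":"array","items":{"type":"object","properties":{"x":{"type":"number"},"y":{"type":"number"},"z":{"type":"number"},"wx":{"type":"number"},"wy":{"type":"number"},"wz":{"type":"number"},"hand":{"type":"number"}}}},"grip_force":{"type":"number"}},"required":["deltas"]}

```bash
mkdir -p pics
cat > h.py <<'E'
import numpy as np, cv2
from cell import monitor, viewer, robot
from scipy.spatial.transform import Rotation as Ro
def snap(n,f):
    im=viewer.read_camera(n); cv2.imwrite(f'pics/{f}.png',im[:,:,::-1]); return im
def ray(n,px):
    p=viewer.camera_params(n); K=np.array(p['camera_matrix']);k=p['k1'];R=np.array(p['R']);t=np.array(p['t'])
    d=np.linalg.solve(K,[px[0],px[1],1])[:2]; u=d.copy()
    for _ in range(30): u=d/(1+k*(u@u))
    return -R.T@t, R.T@np.array([u[0],u[1],1])
def onz(n,px,z):
    o,d=ray(n,px); return o+d*(z-o[2])/d[2]
def proj(n,X):
    p=viewer.camera_params(n); c=np.array(p['R'])@np.array(X)+np.array(p['t']); u=c[:2]/c[2]
    u=u*(1+p['k1']*(u@u)); K=np.array(p['camera_matrix']); return (K@[u[0],u[1],1])[:2]
def two(pa,pb,a='scene',b='top'):
    o1,d1=ray(a,pa);o2,d2=ray(b,pb)
    s=np.linalg.lstsq(np.c_[d1,-d2],o2-o1,rcond=None)[0]
    A=o1+d1*s[0];B=o2+d2*s[1]; return (A+B)/2,np.linalg.norm(A-B)
E
python3 - <<'E'
from h import *
np.set_printoptions(precision=3,suppress=True)
for n in('scene','top'):
    snap(n,n+'0'); o,d=ray(n,(280,210)); print(n,o,d)
print(monitor.observe())
a=cv2.imread('pics/scene0.png');b=cv2.imread('pics/top0.png')
E
```

```text
scene [ 0.84  -0.241  0.816] [-0.37   0.323 -0.871]
top [0.311 0.034 1.393] [ 0.178 -0.021 -0.984]
{'time': 0.1, 'qpos': array([ 0.971,  0.343,  1.525, -0.   ,  1.275, -0.146]), 'qvel': array([ 0.001, -0.002, -0.004,  0.003, -0.   ,  0.   ]), 'joint_efforts': array([  0.002, -43.2  , -24.47 ,   0.072,   0.052,  -0.   ]), 'tool_pos': array([0.23 , 0.472, 0.226]), 'tool_rot': array([-3.14 , -0.   ,  2.688]), 'contact_force': array([-0.705,  0.168,  0.522]), 'torque': array([ 0.02 , -0.033,  0.012]), 'opening': 0.09189102975212134}
```

View pics/scene0.png

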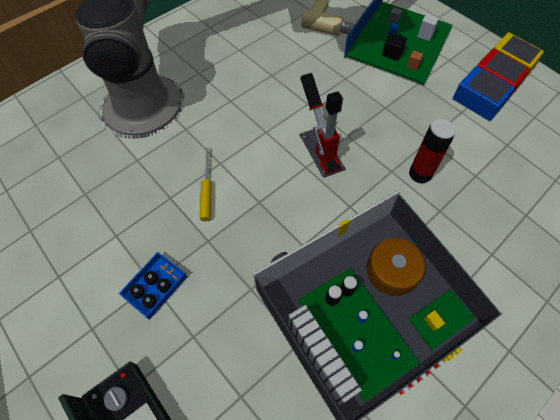

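View pics/top0.png

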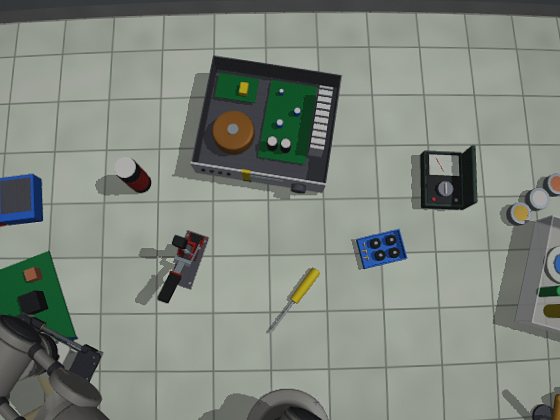

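The scene view shows the jack cap at about (334,102), the handle end at (308,77) and the tape at (345,228). In the top view the jack cap is at about (180,242), the handle grip at (168,288) and the tape at (246,175). The can stands left of the amplifier front, and the jack is in front of it. I'll make enlarged crops to get exact pixels.

Run:
```python
from h import *
a=cv2.imread('pics/scene0.png');b=cv2.imread('pics/top0.png')
def crop(im,x,y,w,h,s):
    c=cv2.resize(im[y:y+h,x:x+w],None,fx=s,fy=s,interpolation=cv2.INTER_CUBIC)
    for i in range(0,w,10):
        cv2.line(c,(i*s,0),(i*s,4 if (x+i)%50 else 12),(255,255,255),1)
        if (x+i)%20==0: cv2.putText(c,str(x+i),(i*s,16),0,.35,(255,0,255),1)
    for i in range(0,h,10):
        cv2.line(c,(0,i*s),(4,i*s),(255,255,255),1)
        if (y+i)%20==0: cv2.putText(c,str(y+i),(4,i*s+4),0,.35,(255,0,255),1)
    return c
A=crop(a,290,60,80,120,5);B=crop(b,150,220,80,120,5)
cv2.imwrite('pics/c1.png',np.hstack([A[:600],B[:600]]))
A=crop(a,240,180,200,100,4);B=crop(b,180,150,160,50,4); 
B=cv2.copyMakeBorder(B,0,0,0,A.shape[1]-B.shape[1],0)
cv2.imwrite('pics/c2.png',np.vstack([A,B]))
for n,im in(('scene',a),('top',b)):
    h=cv2.cvtColor(im,cv2.COLOR_BGR2HSV); m=cv2.inRange(h,(20,150,90),(35,255,255))
    k,l,st,c=cv2.connectedComponentsWithStats(m)
    print(n,[(st[i].tolist(),c[i].round(1).tolist()) for i in range(1,k) if st[i][4]>15])
```

```text
scene [([494, 32, 50, 36, 324], [515.2, 50.4]), ([200, 179, 11, 42, 384], [204.7, 199.3]), ([339, 219, 11, 8, 38], [343.8, 222.5]), ([425, 310, 20, 20, 229], [434.4, 320.1]), ([444, 348, 17, 14, 81], [452.1, 354.2])]
top [([239, 82, 10, 12, 94], [243.4, 87.3]), ([242, 169, 8, 5, 30], [245.6, 171.1]), ([515, 206, 13, 15, 153], [520.9, 212.8]), ([291, 269, 29, 34, 347], [304.9, 285.1])]
```

View pics/c1.png

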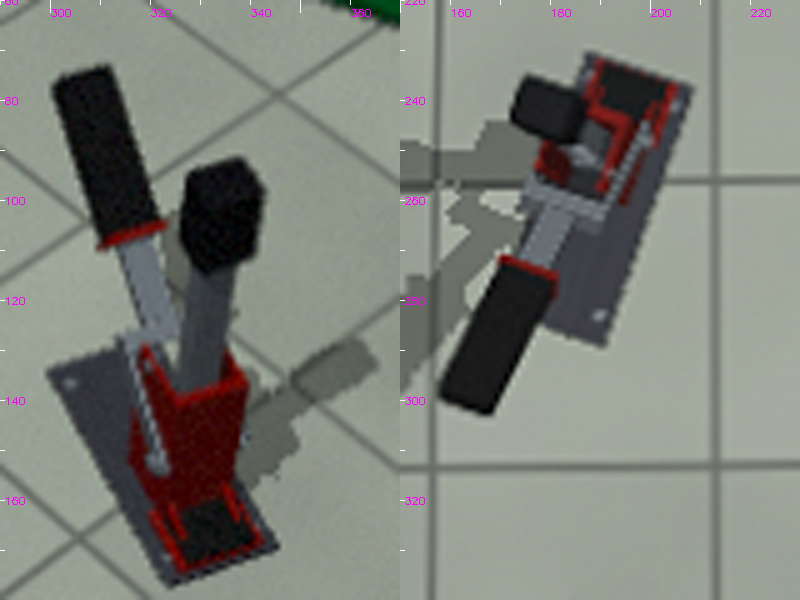

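View pics/c2.png

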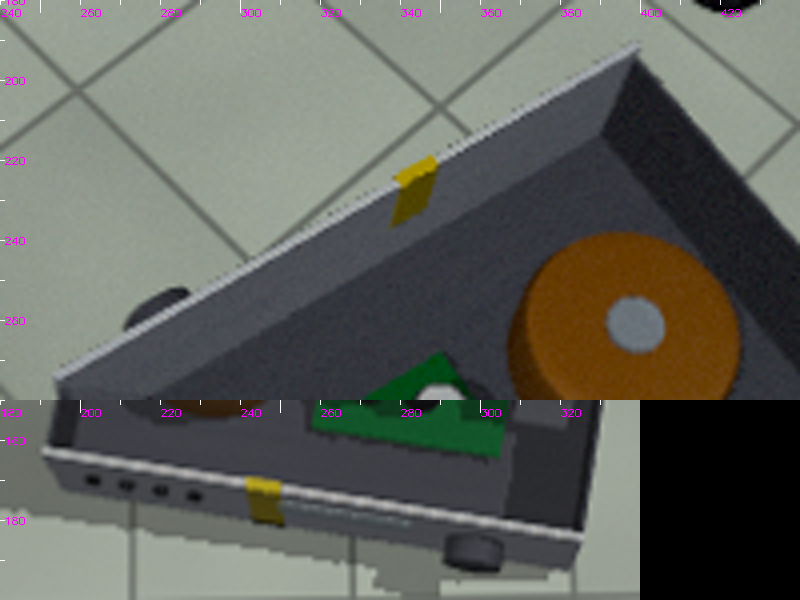

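Run:
```python
from h import *
np.set_printoptions(precision=4,suppress=True)
print('cap',two((334.4,103),(180,241.6)), onz('top',(180,241.6),.192))
for n,pp in(('top',[(187.6,230.4),(208.4,237.6),(191,289.4)]),('scene',[(345.6,169.4),(324,177.4),(299.6,134.4)])):
    q=[onz(n,p,.005) for p in pp];
    print(n,*q); 
    L=q[2]-q[1]; print('len',np.linalg.norm(L),np.linalg.norm(q[0]-q[1]),'yaw',np.degrees(np.arctan2(-L[1],-L[0])))
    mid=(q[0]+q[1])/2; u=-L/np.linalg.norm(L); print(' rod',mid-.048*u)
print('saddle',onz('top',(200,237.5),.0135))
E1=[(190.5,163),(325,184)];E2=[(399.2,191.5),(254.5,274)]
for n,E in(('top',E1),('scene',E2)):
    q=[onz(n,p,.112) for p in E]; d=q[1]-q[0]; print(n,q,np.linalg.norm(d),'ax yaw',np.degrees(np.arctan2(d[1],d[0]))+90)
print('tape',onz('top',(245.7,170.5),.112),onz('scene',(344,223),.112),two((344,223),(245.7,170.5)))
# handle end
print('handle', two((304,76) ,(165,299)))
print('hgrip tube centre', two((311.5,90),(169,286)))
print('can', onz('top',(145,185),0.0), onz('scene',(420,178),0))
print('driver', onz('top',(318,272),0.01))
```

```text
cap (array([0.4614, 0.2377, 0.1935]), np.float64(0.004893989680379715)) [0.46  0.236 0.192]
top [0.5124 0.2477 0.005 ] [0.4925 0.1929 0.005 ] [0.3587 0.238  0.005 ]
len 0.14119768145836242 0.05823342133631436 yaw -18.596536874395493
 rod [0.457  0.2356 0.005 ]
scene [0.5173 0.2512 0.005 ] [0.4992 0.1963 0.005 ] [0.3653 0.2424 0.005 ]
len 0.14156544458593845 0.057829953475349444 yaw -19.030318510506298
 rod [0.4628 0.2394 0.005 ]
saddle [0.492  0.2138 0.0135]
top [array([0.6652, 0.2258, 0.112 ]), array([ 0.6059, -0.1051,  0.112 ])] 0.33616199148902576 ax yaw -10.154847957319333
scene [array([0.6701, 0.2285, 0.112 ]), array([ 0.6096, -0.1019,  0.112 ])] 0.3358813313056428 ax yaw -10.363795091775557
tape [0.6434 0.0892 0.112 ] [0.645  0.0931 0.112 ] (array([0.6443, 0.0906, 0.1135]), np.float64(0.003982938665020753))
handle (array([0.3331, 0.2773, 0.1542]), np.float64(0.0028346542937301915))
hgrip tube centre (array([0.3639, 0.272 , 0.1364]), np.float64(0.0039289295905498706))
can [0.6379 0.3647 0.    ] [0.6519 0.3707 0.    ]
driver [ 0.3975 -0.09    0.01  ]
```

```bash
cat >> h.py <<'E'
np.set_printoptions(precision=4,suppress=True)
def goal(p,yaw,base=None,rot=None):
    s=monitor.observe(); P=np.array(s['tool_pos'] if base is None else base)
    Rc=Ro.from_euler('xyz',s['tool_rot'] if rot is None else rot); Rg=Ro.from_euler('xyz',[np.pi,0,np.radians(yaw)])
    return Rc.inv().apply(np.array(p)-P), np.degrees((Rc.inv()*Rg).as_rotvec())
E
python3 - <<'E'
from h import *
print(goal([.4605,.2375,.250],161.2))
E
```

```text
(array([-0.3098, -0.1093, -0.0238]), array([-0.0762, -0.0151, -7.1996]))
```

move_arm([
  {"x": 0, "y": 0, "z": -0.024},
  {"x": -0.06, "y": -0.021, "z": -0.024, "wz": -2},
  {"x": -0.12, "y": -0.042, "z": -0.024, "wz": -4},
  {"x": -0.18, "y": -0.063, "z": -0.024, "wz": -6},
  {"x": -0.24, "y": -0.085, "z": -0.024, "wz": -7.2},
  {"x": -0.31, "y": -0.109, "z": -0.024, "wz": -7.2},
  {"x": -0.31, "y": -0.109, "z": -0.024, "wz": -7.2},
  {"x": -0.31, "y": -0.109, "z": -0.024, "wz": -7.2, "hand": 0.7},
])

```text
schema error: expected keys x, y, z, wx, wy, wz, hand
```

Run:
```python
from h import *
a=snap('scene','s1');b=snap('top','t1')
c=lambda im,x,y:cv2.resize(im[y:y+150,x:x+133],None,fx=3,fy=3,interpolation=cv2.INTER_CUBIC)[:450,:,::-1]
cv2.imwrite('pics/c3.png',np.hstack([c(a,270,40),c(b,120,180)]))
s=monitor.observe();print(s['time'],s['tool_pos'],s['tool_rot'],s['contact_force'],s['qpos'],s['opening'])
print(goal([.4605,.2375,.173],161.2))
print(proj('scene',s['tool_pos']),proj('top',s['tool_pos']))
```

```text
0.2 [0.23   0.4717 0.2263] [-3.1407 -0.0001  2.6877] [0.0606 0.3644 1.0407] [ 0.971   0.3425  1.5246  0.      1.2754 -0.146 ] 0.09195700095600709
(array([-0.3098, -0.1094,  0.0534]), array([-0.0516, -0.0114, -7.2035]))
[333.6232  -5.1763] [ 69.5829 346.2586]
```

View pics/c3.png

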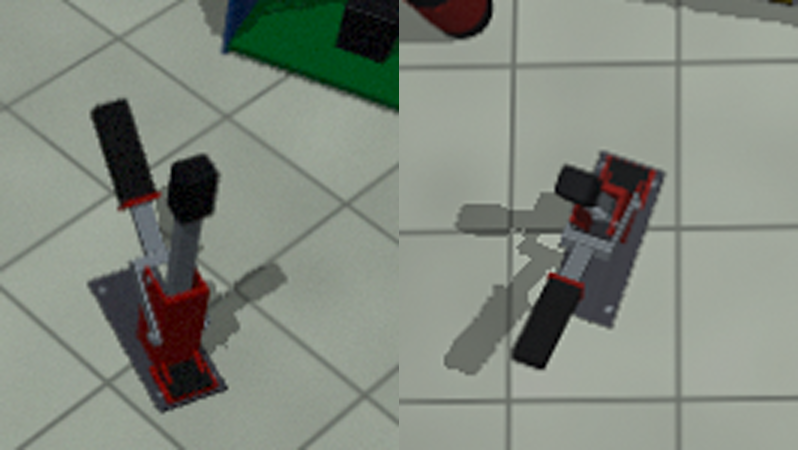

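The move was refused because every row needs all seven keys. The picture (jack cap at about (192,187) in the left crop) only shows that nothing moved, so I'll repeat the move with full rows.

move_arm([
  {"x": 0, "y": 0, "z": -0.024, "wx": 0, "wy": 0, "wz": 0, "hand": 1},
  {"x": -0.06, "y": -0.021, "z": -0.024, "wx": 0, "wy": 0, "wz": -2, "hand": 1},
  {"x": -0.12, "y": -0.042, "z": -0.024, "wx": 0, "wy": 0, "wz": -4, "hand": 1},
  {"x": -0.18, "y": -0.063, "z": -0.024, "wx": 0, "wy": 0, "wz": -6, "hand": 1},
  {"x": -0.24, "y": -0.085, "z": -0.024, "wx": 0, "wy": 0, "wz": -7.2, "hand": 1},
  {"x": -0.31, "y": -0.109, "z": -0.024, "wx": 0, "wy": 0, "wz": -7.2, "hand": 1},
  {"x": -0.31, "y": -0.109, "z": -0.024, "wx": 0, "wy": 0, "wz": -7.2, "hand": 0.7},
  {"x": -0.31, "y": -0.109, "z": -0.024, "wx": 0, "wy": 0, "wz": -7.2, "hand": 0.7},
], grip_force=50)

```text
time: 1.2
tool_pos: [0.4611, 0.2376, 0.2504]
tool_rot: [-3.141, -0.001, 2.811]
contact_force: [-0.3, -0.6, -0.4]
opening: 0.0768
```

Run:
```python
from h import *
a=snap('scene','s2');b=snap('top','t2')
c=lambda im,x,y:cv2.resize(im[y:y+150,x:x+133],None,fx=3,fy=3,interpolation=cv2.INTER_CUBIC)[:450,:,::-1]
cv2.imwrite('pics/c4.png',np.hstack([c(a,270,30),c(b,120,180)]))
s=monitor.observe();print(s['time'],s['tool_pos'],s['tool_rot'],s['contact_force'],s['qpos'],s['opening'])
print(goal([.4605,.2375,.173],161.2))
print(proj('scene',s['tool_pos']),proj('top',s['tool_pos']))
```

```text
1.3 [0.46   0.239  0.2506] [ 3.1415 -0.0009  2.8144] [-0.0351 -1.1138  0.6155] [ 0.3308  0.3121  1.5003  0.0007  1.3299 -0.9129] 0.06835485383119325
(array([-0.001 , -0.0013,  0.0776]), array([ 0.0081, -0.0527,  0.0513]))
[336.2133  81.5479] [174.1044 238.3216]
```

View pics/c4.png

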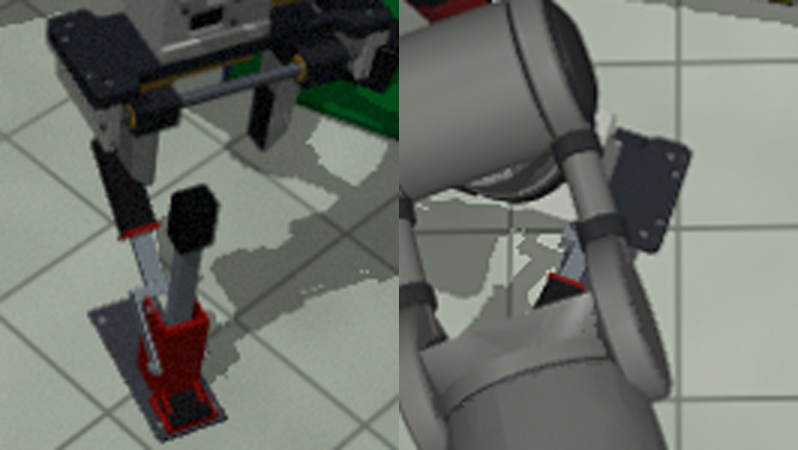

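The fingers straddle the cap: the tips are at about (140,180) and (258,145) in the left crop, with the cap at (193,215). I'll descend, close and lift slightly.

move_arm([
  {"x": 0, "y": 0, "z": 0.035, "wx": 0, "wy": 0, "wz": 0, "hand": 0.7},
  {"x": 0, "y": 0, "z": 0.06, "wx": 0, "wy": 0, "wz": 0, "hand": 0.7},
  {"x": 0, "y": 0, "z": 0.078, "wx": 0, "wy": 0, "wz": 0, "hand": 0.7},
  {"x": 0, "y": 0, "z": 0.078, "wx": 0, "wy": 0, "wz": 0, "hand": 0.3},
  {"x": 0, "y": 0, "z": 0.078, "wx": 0, "wy": 0, "wz": 0, "hand": 0.1},
  {"x": 0, "y": 0, "z": 0.078, "wx": 0, "wy": 0, "wz": 0, "hand": 0.1},
  {"x": 0, "y": 0, "z": 0.078, "wx": 0, "wy": 0, "wz": 0, "hand": 0.1},
  {"x": 0, "y": 0, "z": 0.078, "wx": 0, "wy": 0, "wz": 0, "hand": 0.1},
], grip_force=50)

```text
time: 2.3
tool_pos: [0.4613, 0.2384, 0.1733]
tool_rot: [3.14, 0.001, 2.813]
contact_force: [-1.2, 1.6, 2.6]
opening: 0.0278
```

move_arm([
  {"x": 0, "y": 0, "z": -0.002, "wx": 0, "wy": 0, "wz": 0, "hand": 0.1},
  {"x": 0, "y": 0, "z": -0.006, "wx": 0, "wy": 0, "wz": 0, "hand": 0.1},
  {"x": 0, "y": 0, "z": -0.006, "wx": 0, "wy": 0, "wz": 0, "hand": 0.1},
  {"x": 0, "y": 0, "z": -0.006, "wx": 0, "wy": 0, "wz": 0, "hand": 0.1},
])

```text
time: 2.8
tool_pos: [0.4608, 0.2379, 0.1784]
tool_rot: [-3.141, -0.001, 2.813]
contact_force: [0.1, 0.4, -7.8]
opening: 0.0283
```

Run:
```python
from h import *
s=monitor.observe();print(s['time'],s['tool_pos'],s['tool_rot'],s['contact_force'],s['torque'],s['opening'])
m=np.array([.643,.090]);xa=np.array([np.cos(np.radians(-10.2)),np.sin(np.radians(-10.2))])
for sx in(-.06,.010):
    r=m+(sx-.031)*xa; print(r,goal([*r,s['tool_pos'][2]],161.2+8.6))
```

```text
2.8 [0.4608 0.2379 0.1784] [-3.1411 -0.0006  2.8134] [ 0.064   0.4394 -7.7592] [-0.0614 -0.1269  0.0015] 0.028269899454488094
[0.5534 0.1061] (array([-0.1302, -0.0949, -0.    ]), array([-0.0261, -0.0373, -8.606 ]))
[0.6223 0.0937] (array([-0.1994, -0.0844, -0.0001]), array([-0.0261, -0.0373, -8.606 ]))
```

The jack's weight is carried, with the lift at about 5 mm. Next I carry it to a standoff in front of the mark.

move_arm([
  {"x": -0.015, "y": -0.01, "z": 0, "wx": 0, "wy": 0, "wz": -1, "hand": 0.1},
  {"x": -0.035, "y": -0.026, "z": 0, "wx": 0, "wy": 0, "wz": -2.5, "hand": 0.1},
  {"x": -0.06, "y": -0.044, "z": 0, "wx": 0, "wy": 0, "wz": -4.5, "hand": 0.1},
  {"x": -0.085, "y": -0.062, "z": 0, "wx": 0, "wy": 0, "wz": -6.5, "hand": 0.1},
  {"x": -0.11, "y": -0.08, "z": 0, "wx": 0, "wy": 0, "wz": -8.6, "hand": 0.1},
  {"x": -0.13, "y": -0.095, "z": 0, "wx": 0, "wy": 0, "wz": -8.6, "hand": 0.1},
  {"x": -0.13, "y": -0.095, "z": 0, "wx": 0, "wy": 0, "wz": -8.6, "hand": 0.1},
  {"x": -0.13, "y": -0.095, "z": 0, "wx": 0, "wy": 0, "wz": -8.6, "hand": 0.1},
])

```text
time: 3.8
tool_pos: [0.5528, 0.1065, 0.1783]
tool_rot: [3.141, -0.002, 2.963]
contact_force: [0.5, 0.2, -8.7]
opening: 0.0281
```

Run:
```python
from h import *
a=snap('scene','s3');b=snap('top','t3')
c=lambda im,x,y:cv2.resize(im[y:y+150,x:x+133],None,fx=3,fy=3,interpolation=cv2.INTER_CUBIC)[:450,:,::-1]
cv2.imwrite('pics/c5.png',np.hstack([c(a,270,100),c(b,180,130)]))
s=monitor.observe();print(s['time'],s['tool_pos'],s['tool_rot'],s['contact_force'],s['torque'],s['opening'])
m=np.array([.643,.090]);xa=np.array([np.cos(np.radians(-10.2)),np.sin(np.radians(-10.2))])
r=m+(.010-.031)*xa; print(r,goal([*r,.1755],169.8))
```

```text
3.9 [0.5529 0.1069 0.1786] [ 3.1414 -0.0007  2.9642] [-0.0134 -0.0671 -7.542 ] [-0.0116 -0.1556 -0.0136] 0.02782526165066267
[0.6223 0.0937] (array([-0.0707, -0.0007,  0.003 ]), array([ 0.012 , -0.0423,  0.0376]))
```

View pics/c5.png

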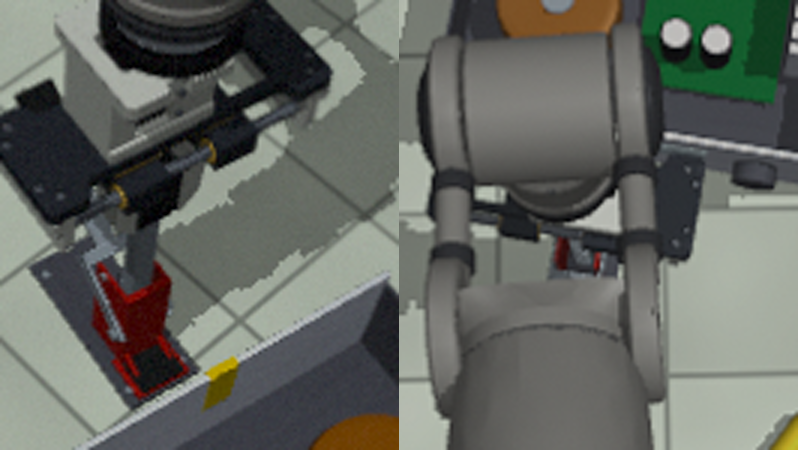

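The scene crop shows the saddle pad at about (155,372), which is image (321.7,224), just in front of the panel. The jack is square to the amplifier and the tape is at crop (220,385). I'll check the saddle's position numerically, then slide it in.

Run:
```python
from h import *
q=onz('scene',(321.7,224),.0185); xa=np.array([np.cos(np.radians(-10.2)),np.sin(np.radians(-10.2))]);ya=np.array([-xa[1],xa[0]])
m=np.array([.645,.0925]) # scene-camera based mark
d=q[:2]-m; print(q,d@xa,d@ya)
t=monitor.observe()['tool_pos'][:2]+.031*xa-np.array([.643,.09]);print(t@xa,t@ya)
```

```text
[0.5883 0.0994 0.0185] -0.05707061568209966 -0.0032402850607391866
-0.06068986865455857 0.0006366437560987546
```

move_arm([
  {"x": -0.005, "y": 0, "z": 0.002, "wx": 0, "wy": 0, "wz": 0, "hand": 0.1},
  {"x": -0.015, "y": 0, "z": 0.003, "wx": 0, "wy": 0, "wz": 0, "hand": 0.1},
  {"x": -0.025, "y": 0, "z": 0.003, "wx": 0, "wy": 0, "wz": 0, "hand": 0.1},
  {"x": -0.035, "y": 0, "z": 0.003, "wx": 0, "wy": 0, "wz": 0, "hand": 0.1},
  {"x": -0.04, "y": 0, "z": 0.003, "wx": 0, "wy": 0, "wz": 0, "hand": 0.1},
  {"x": -0.04, "y": 0, "z": 0.003, "wx": 0, "wy": 0, "wz": 0, "hand": 0.1},
])

```text
time: 4.65
tool_pos: [0.5931, 0.099, 0.1755]
tool_rot: [3.142, -0.0, 2.963]
contact_force: [-0.0, 0.0, -8.4]
opening: 0.0279
```

move_arm([
  {"x": -0.006, "y": 0.001, "z": 0, "wx": 0, "wy": 0, "wz": 0, "hand": 0.1},
  {"x": -0.012, "y": 0.001, "z": 0, "wx": 0, "wy": 0, "wz": 0, "hand": 0.1},
  {"x": -0.018, "y": 0.001, "z": 0, "wx": 0, "wy": 0, "wz": 0, "hand": 0.1},
  {"x": -0.023, "y": 0.001, "z": 0, "wx": 0, "wy": 0, "wz": 0, "hand": 0.1},
  {"x": -0.028, "y": 0.001, "z": 0, "wx": 0, "wy": 0, "wz": 0, "hand": 0.1},
  {"x": -0.028, "y": 0.001, "z": 0, "wx": 0, "wy": 0, "wz": 0, "hand": 0.1},
  {"x": -0.028, "y": 0.001, "z": 0, "wx": 0, "wy": 0, "wz": 0, "hand": 0.1},
])

```text
time: 5.52
tool_pos: [0.6203, 0.0952, 0.1756]
tool_rot: [3.142, -0.0, 2.964]
contact_force: [0.8, 0.2, -8.1]
opening: 0.0275
```

Run:
```python
from h import *
s=monitor.observe();print(s['time'],s['tool_pos'],s['tool_rot'],s['contact_force'],s['torque'],s['opening'])
xa=np.array([np.cos(np.radians(-10.2)),np.sin(np.radians(-10.2))]);ya=np.array([-xa[1],xa[0]])
t=s['tool_pos'][:2]+.031*xa-np.array([.643,.09]);print(t@xa,t@ya)
a=snap('scene','s4')
cv2.imwrite('pics/c6.png',cv2.resize(a[130:290,240:420],None,fx=4,fy=3.75,interpolation=cv2.INTER_CUBIC)[:,:,::-1])
```

```text
5.525 [0.6203 0.0952 0.1756] [ 3.1416 -0.0005  2.9635] [ 0.8063  0.2199 -8.0686] [-0.0393 -0.1409  0.0237] 0.027523844658755008
0.007758818321811537 0.0010743530857332327
```

View pics/c6.png

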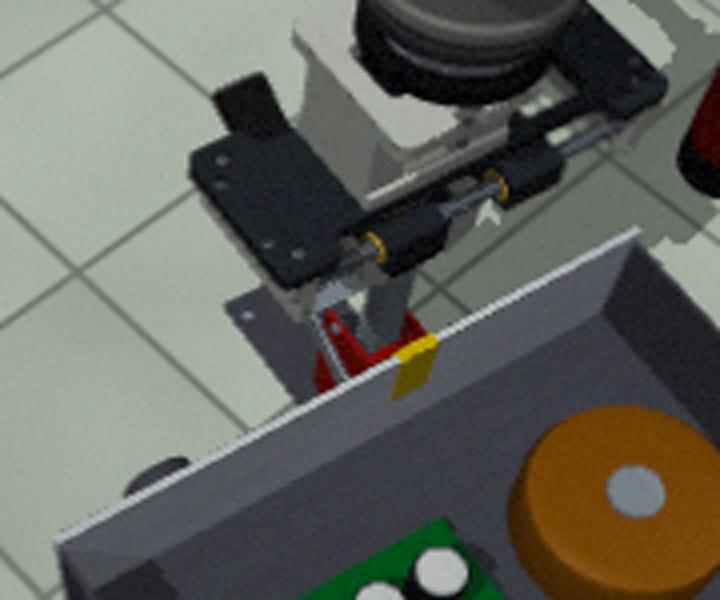

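The jack's toe is under the panel, with the upright plate in line with the tape (crop (416,365)). The amplifier edge is unmoved and the forces are only the jack's weight. I'll set it down and release.

move_arm([
  {"x": 0, "y": 0, "z": 0.0015, "wx": 0, "wy": 0, "wz": 0, "hand": 0.1},
  {"x": 0, "y": 0, "z": 0.003, "wx": 0, "wy": 0, "wz": 0, "hand": 0.1},
  {"x": 0, "y": 0, "z": 0.003, "wx": 0, "wy": 0, "wz": 0, "hand": 0.1},
  {"x": 0, "y": 0, "z": 0.003, "wx": 0, "wy": 0, "wz": 0, "hand": 0.4},
  {"x": 0, "y": 0, "z": 0.003, "wx": 0, "wy": 0, "wz": 0, "hand": 0.6},
  {"x": 0, "y": 0, "z": 0.003, "wx": 0, "wy": 0, "wz": 0, "hand": 0.6},
  {"x": 0, "y": 0, "z": -0.025, "wx": 0, "wy": 0, "wz": 0, "hand": 0.6},
  {"x": 0, "y": 0, "z": -0.065, "wx": 0, "wy": 0, "wz": 0, "hand": 0.6},
])

```text
time: 6.58
tool_pos: [0.6199, 0.0951, 0.2405]
tool_rot: [-3.141, -0.003, 2.964]
contact_force: [0.9, -0.0, 0.9]
opening: 0.055
```

Run:
```python
from h import *
s=monitor.observe();print(s['time'],s['tool_pos'],s['tool_rot'],s['contact_force'],s['opening'])
xa=np.array([np.cos(np.radians(-10.2)),np.sin(np.radians(-10.2))])
rod=np.array([.6203,.0952])
for th,rise in((0,0),(.2,.0),(.4,.003),(.6,.008),(.8,.014)):
    b=.61-th; back=-.010+.150*np.cos(b)-.008*np.sin(b); z=.05+.150*np.sin(b)+.008*np.cos(b)+rise
    print(th,back,z)
print(goal([*(rod-.110*xa),.235],169.8),goal([*(rod-.110*xa),.152],169.8))
```

```text
6.575 [0.6199 0.0951 0.2405] [-3.1411 -0.0026  2.9636] [ 0.9018 -0.0248  0.9397] 0.05500512567356353
0 0.10836426299601806 0.14248730315783603
0.2 0.12437924879861537 0.11712836578019627
0.4 0.13503695800985344 0.09209323229470812
0.6 0.13991250139582645 0.06749957500345832
0.8 0.13881150642740253 0.04352719963446307
(array([0.1097, 0.0001, 0.0058]), array([-0.0273, -0.1483,  0.0022])) (array([0.1094, 0.0002, 0.0888]), array([-0.0273, -0.1483,  0.0022]))
```

Released. Now I move back over the grip with the fingers shut.

move_arm([
  {"x": 0.02, "y": 0, "z": -0.005, "wx": 0, "wy": 0, "wz": 0, "hand": 0.6},
  {"x": 0.055, "y": 0, "z": -0.005, "wx": 0, "wy": 0, "wz": 0, "hand": 0.3},
  {"x": 0.09, "y": 0, "z": 0, "wx": 0, "wy": 0, "wz": 0, "hand": 0},
  {"x": 0.106, "y": 0, "z": 0.01, "wx": 0, "wy": 0, "wz": 0, "hand": 0},
  {"x": 0.106, "y": 0, "z": 0.05, "wx": 0, "wy": 0, "wz": 0, "hand": 0},
  {"x": 0.106, "y": 0, "z": 0.08, "wx": 0, "wy": 0, "wz": 0, "hand": 0},
  {"x": 0.106, "y": 0, "z": 0.08, "wx": 0, "wy": 0, "wz": 0, "hand": 0},
], grip_force=30)

```text
time: 7.45
tool_pos: [0.5149, 0.1138, 0.1592]
tool_rot: [-3.141, -0.004, 2.964]
contact_force: [-0.5, 0.9, 0.7]
opening: 0.0014
```

Run:
```python
from h import *
s=monitor.observe();print(s['time'],s['tool_pos'],s['tool_rot'],s['contact_force'],s['opening'])
a=snap('scene','s5')
cv2.imwrite('pics/c7.png',cv2.resize(a[130:290,240:420],None,fx=4,fy=3.75,interpolation=cv2.INTER_CUBIC)[:,:,::-1])
xa=np.array([np.cos(np.radians(-10.2)),np.sin(np.radians(-10.2))])
d=s['tool_pos'][:2]-np.array([.6203,.0952]);print(d@xa,d@[-xa[1],xa[0]])
```

```text
7.45 [0.5149 0.1138 0.1592] [-3.1406 -0.0041  2.9636] [-0.4926  0.9069  0.7001] 0.0013893752120020407
-0.10701748343118551 -0.000326823357352368
```

View pics/c7.png

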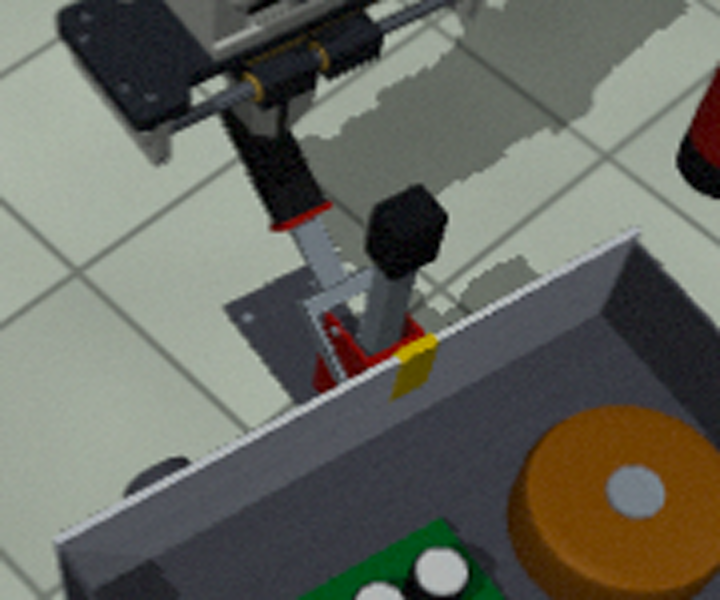

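The fingertips are over the grip (crop (280,150)), and the jack stands upright at the tape. First stroke, following the arc.

move_arm([
  {"x": 0, "y": 0, "z": 0.014, "wx": 0, "wy": 0, "wz": 0, "hand": 0},
  {"x": 0.009, "y": 0, "z": 0.03, "wx": 0, "wy": 0, "wz": 0, "hand": 0},
  {"x": 0.017, "y": 0, "z": 0.047, "wx": 0, "wy": 0, "wz": 0, "hand": 0},
  {"x": 0.024, "y": 0, "z": 0.064, "wx": 0, "wy": 0, "wz": 0, "hand": 0},
  {"x": 0.029, "y": 0, "z": 0.08, "wx": 0, "wy": 0, "wz": 0, "hand": 0},
  {"x": 0.032, "y": 0, "z": 0.093, "wx": 0, "wy": 0, "wz": 0, "hand": 0},
  {"x": 0.034, "y": 0, "z": 0.104, "wx": 0, "wy": 0, "wz": 0, "hand": 0},
  {"x": 0.034, "y": 0, "z": 0.11, "wx": 0, "wy": 0, "wz": 0, "hand": 0},
])

```text
time: 8.5
tool_pos: [0.4871, 0.1197, 0.053]
tool_rot: [3.14, 0.01, 2.964]
contact_force: [2.7, -2.5, 12.0]
opening: 0.0002
```

move_arm([
  {"x": 0, "y": 0, "z": 0.003, "wx": 0, "wy": 0, "wz": 0, "hand": 0},
  {"x": 0, "y": 0, "z": 0.003, "wx": 0, "wy": 0, "wz": 0, "hand": 0},
])

```text
time: 8.75
tool_pos: [0.4874, 0.1197, 0.0504]
tool_rot: [3.14, 0.011, 2.964]
contact_force: [3.2, -3.0, 12.5]
opening: 0.0008
```

Run:
```python
from h import *
s=monitor.observe();print(s['time'],s['tool_pos'],s['tool_rot'],s['contact_force'],s['opening'])
a=snap('scene','s6')
for n in('scene0','s6'):
    im=cv2.imread(f'pics/{n}.png');m=cv2.inRange(cv2.cvtColor(im,cv2.COLOR_BGR2HSV),(20,150,90),(35,255,255))[200:250,320:370]
    y,x=np.nonzero(m);print(n,x.mean()+320,y.mean()+200,len(x))
```

```text
8.75 [0.4874 0.1197 0.0504] [3.1395 0.0106 2.9636] [ 3.2321 -2.9575 12.4842] 0.0007762375634262746
scene0 343.8157894736842 222.4736842105263 38
s6 344.59183673469386 222.0 49
```

move_arm([
  {"x": 0, "y": 0, "z": 0.003, "wx": 0, "wy": 0, "wz": 0, "hand": 0},
  {"x": 0, "y": 0, "z": 0.003, "wx": 0, "wy": 0, "wz": 0, "hand": 0},
])

```text
time: 9.05
tool_pos: [0.4877, 0.1196, 0.0477]
tool_rot: [3.139, 0.011, 2.964]
contact_force: [4.5, -3.3, 13.4]
opening: 0.0003
```

move_arm([
  {"x": 0, "y": 0, "z": 0.003, "wx": 0, "wy": 0, "wz": 0, "hand": 0},
  {"x": 0, "y": 0, "z": 0.003, "wx": 0, "wy": 0, "wz": 0, "hand": 0},
])

```text
time: 9.3
tool_pos: [0.488, 0.1196, 0.0454]
tool_rot: [3.139, 0.012, 2.964]
contact_force: [1.4, -4.7, 20.8]
opening: 0.0005
```

move_arm([
  {"x": 0, "y": 0, "z": 0.003, "wx": 0, "wy": 0, "wz": 0, "hand": 0},
  {"x": 0, "y": 0, "z": 0.003, "wx": 0, "wy": 0, "wz": 0, "hand": 0},
])

```text
time: 9.55
tool_pos: [0.4882, 0.1196, 0.0438]
tool_rot: [3.139, 0.013, 2.964]
contact_force: [-2.2, -4.9, 34.2]
opening: 0.0004
```

The force has jumped, so the handle is on its stop with the fingertip at z ≈ 0.045. Let it come back up along the arc.

move_arm([
  {"x": 0, "y": 0, "z": -0.012, "wx": 0, "wy": 0, "wz": 0, "hand": 0},
  {"x": -0.002, "y": 0, "z": -0.03, "wx": 0, "wy": 0, "wz": 0, "hand": 0},
  {"x": -0.005, "y": 0, "z": -0.05, "wx": 0, "wy": 0, "wz": 0, "hand": 0},
  {"x": -0.011, "y": 0, "z": -0.07, "wx": 0, "wy": 0, "wz": 0, "hand": 0},
  {"x": -0.02, "y": 0, "z": -0.09, "wx": 0, "wy": 0, "wz": 0, "hand": 0},
  {"x": -0.028, "y": 0, "z": -0.112, "wx": 0, "wy": 0, "wz": 0, "hand": 0},
  {"x": -0.034, "y": 0, "z": -0.135, "wx": 0, "wy": 0, "wz": 0, "hand": 0},
  {"x": -0.034, "y": 0, "z": -0.135, "wx": 0, "wy": 0, "wz": 0, "hand": 0},
])

```text
time: 10.55
tool_pos: [0.5179, 0.1139, 0.1755]
tool_rot: [3.14, 0.005, 2.963]
contact_force: [0.6, 0.7, -0.1]
opening: 0.0006
```

Run:
```python
from h import *
s=monitor.observe();print(s['time'],s['tool_pos'],s['tool_rot'],s['contact_force'],s['opening'])
a=snap('scene','s7')
cv2.imwrite('pics/c8.png',cv2.resize(a[130:290,240:420],None,fx=4,fy=3.75,interpolation=cv2.INTER_CUBIC)[:,:,::-1])
xa=np.array([np.cos(np.radians(-10.2)),np.sin(np.radians(-10.2))])
d=s['tool_pos'][:2]-np.array([.6203,.0952]);print(d@xa,d@[-xa[1],xa[0]])
```

```text
10.55 [0.5179 0.1139 0.1755] [3.1403 0.0051 2.9634] [ 0.5675  0.7251 -0.0588] 0.0005575157047153805
-0.10414014615963259 0.00029392435705420775
```

View pics/c8.png

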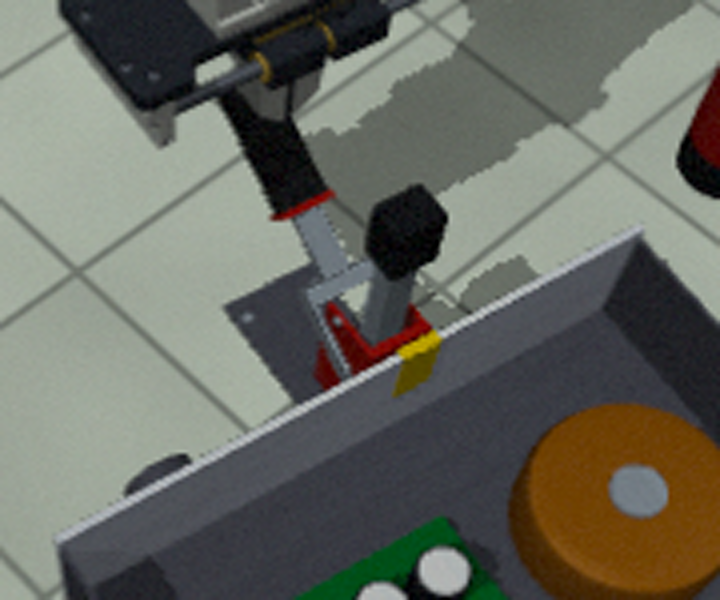

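The handle is back up, the jack has not moved (cap (405,232), base unchanged) and the edge has risen slightly. Second stroke.

move_arm([
  {"x": 0, "y": 0, "z": 0.018, "wx": 0, "wy": 0, "wz": 0, "hand": 0},
  {"x": 0.009, "y": 0, "z": 0.034, "wx": 0, "wy": 0, "wz": 0, "hand": 0},
  {"x": 0.018, "y": 0, "z": 0.052, "wx": 0, "wy": 0, "wz": 0, "hand": 0},
  {"x": 0.026, "y": 0, "z": 0.07, "wx": 0, "wy": 0, "wz": 0, "hand": 0},
  {"x": 0.031, "y": 0, "z": 0.086, "wx": 0, "wy": 0, "wz": 0, "hand": 0},
  {"x": 0.034, "y": 0, "z": 0.1, "wx": 0, "wy": 0, "wz": 0, "hand": 0},
  {"x": 0.036, "y": 0, "z": 0.112, "wx": 0, "wy": 0, "wz": 0, "hand": 0},
  {"x": 0.036, "y": 0, "z": 0.118, "wx": 0, "wy": 0, "wz": 0, "hand": 0},
])

```text
time: 11.6
tool_pos: [0.485, 0.1202, 0.0571]
tool_rot: [3.139, 0.01, 2.964]
contact_force: [6.6, -1.8, 18.2]
opening: 0.0002
```

move_arm([
  {"x": 0, "y": 0, "z": 0.003, "wx": 0, "wy": 0, "wz": 0, "hand": 0},
  {"x": 0, "y": 0, "z": 0.003, "wx": 0, "wy": 0, "wz": 0, "hand": 0},
])

```text
time: 11.85
tool_pos: [0.4853, 0.1202, 0.0559]
tool_rot: [3.139, 0.011, 2.964]
contact_force: [2.4, -1.7, 27.3]
opening: 0.0001
```

move_arm([
  {"x": 0, "y": 0, "z": 0.003, "wx": 0, "wy": 0, "wz": 0, "hand": 0},
  {"x": 0, "y": 0, "z": 0.003, "wx": 0, "wy": 0, "wz": 0, "hand": 0},
])

```text
time: 12.1
tool_pos: [0.4854, 0.1203, 0.0543]
tool_rot: [3.139, 0.013, 2.964]
contact_force: [-2.5, -3.4, 41.0]
opening: 0.0004
```

Stop reached on stroke two (fingertip z ≈ 0.0565, 12 mm higher than before). A third stroke should put the feet mid-range.

move_arm([
  {"x": 0, "y": 0, "z": -0.012, "wx": 0, "wy": 0, "wz": 0, "hand": 0},
  {"x": -0.002, "y": 0, "z": -0.03, "wx": 0, "wy": 0, "wz": 0, "hand": 0},
  {"x": -0.005, "y": 0, "z": -0.05, "wx": 0, "wy": 0, "wz": 0, "hand": 0},
  {"x": -0.011, "y": 0, "z": -0.07, "wx": 0, "wy": 0, "wz": 0, "hand": 0},
  {"x": -0.02, "y": 0, "z": -0.09, "wx": 0, "wy": 0, "wz": 0, "hand": 0},
  {"x": -0.028, "y": 0, "z": -0.112, "wx": 0, "wy": 0, "wz": 0, "hand": 0},
  {"x": -0.036, "y": 0, "z": -0.135, "wx": 0, "wy": 0, "wz": 0, "hand": 0},
  {"x": -0.036, "y": 0, "z": -0.137, "wx": 0, "wy": 0, "wz": 0, "hand": 0},
])

```text
time: 13.1
tool_pos: [0.5167, 0.1139, 0.1869]
tool_rot: [3.141, 0.002, 2.963]
contact_force: [0.7, -1.0, -0.0]
opening: 0.0004
```

Run:
```python
from h import *
s=monitor.observe();print(s['time'],s['tool_pos'],s['tool_rot'],s['contact_force'],s['opening'])
a=snap('scene','s8')
for n in('scene0','s7','s8'):
    im=cv2.imread(f'pics/{n}.png');h=cv2.cvtColor(im,cv2.COLOR_BGR2HSV)
    m=cv2.inRange(h,(20,150,60),(35,255,255))[200:250,320:370]; y,x=np.nonzero(m)
    c=cv2.inRange(im,(0,0,0),(45,45,45))[170:206,325:365];yc,xc=np.nonzero(c) # cap
    print(n,x.mean()+320,y.mean()+200,len(x),'cap',xc.mean()+325,yc.mean()+170,len(xc))
```

```text
13.1 [0.5167 0.1139 0.1869] [3.1411 0.0016 2.9634] [ 0.7172 -0.9782 -0.0442] 0.00043106626023239127
scene0 343.2105263157895 226.8421052631579 114 cap 331.48 171.48 25
s7 343.87719298245617 225.859649122807 114 cap 341.0 191.58171745152356 361
s8 345.72972972972974 224.2072072072072 111 cap 340.96666666666664 191.61666666666667 360
```

The cap is unmoved and the handle is up. Third stroke.

move_arm([
  {"x": 0, "y": 0, "z": 0.018, "wx": 0, "wy": 0, "wz": 0, "hand": 0},
  {"x": 0.009, "y": 0, "z": 0.034, "wx": 0, "wy": 0, "wz": 0, "hand": 0},
  {"x": 0.018, "y": 0, "z": 0.052, "wx": 0, "wy": 0, "wz": 0, "hand": 0},
  {"x": 0.026, "y": 0, "z": 0.07, "wx": 0, "wy": 0, "wz": 0, "hand": 0},
  {"x": 0.031, "y": 0, "z": 0.086, "wx": 0, "wy": 0, "wz": 0, "hand": 0},
  {"x": 0.034, "y": 0, "z": 0.1, "wx": 0, "wy": 0, "wz": 0, "hand": 0},
  {"x": 0.036, "y": 0, "z": 0.112, "wx": 0, "wy": 0, "wz": 0, "hand": 0},
  {"x": 0.036, "y": 0, "z": 0.118, "wx": 0, "wy": 0, "wz": 0, "hand": 0},
])

```text
time: 14.15
tool_pos: [0.4842, 0.1202, 0.0696]
tool_rot: [3.14, 0.009, 2.964]
contact_force: [6.5, -2.1, 14.1]
opening: 0.0001
```

move_arm([
  {"x": 0, "y": 0, "z": 0.003, "wx": 0, "wy": 0, "wz": 0, "hand": 0},
  {"x": 0, "y": 0, "z": 0.003, "wx": 0, "wy": 0, "wz": 0, "hand": 0},
])

```text
time: 14.4
tool_pos: [0.4845, 0.1202, 0.0682]
tool_rot: [3.14, 0.01, 2.964]
contact_force: [3.9, -2.5, 23.2]
opening: 0.0003
```

Run:
```python
from h import *
s=monitor.observe();print(s['time'],s['tool_pos'],s['tool_rot'],s['contact_force'],s['opening'])
a=snap('scene','s9')
cv2.imwrite('pics/c9.png',cv2.resize(a[130:290,240:420],None,fx=4,fy=3.75,interpolation=cv2.INTER_CUBIC)[:,:,::-1])
```

```text
14.4 [0.4845 0.1202 0.0682] [3.1396 0.0102 2.9638] [ 3.9426 -2.5198 23.1561] 0.0003132208154875644
```

View pics/c9.png

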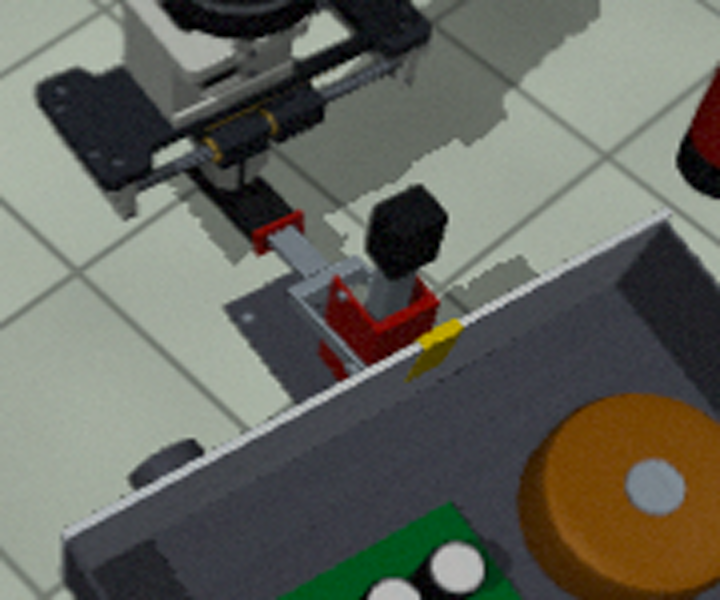

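The handle is fully down with 23 N, and the jack stands unmoved (cap (405,232)). The panel edge is up: its left end is at crop (668,212), right end at (65,535), tape at (440,335). I'll check the feet clearance from these.

Run:
```python
from h import *
from scipy.optimize import least_squares
# front-edge frame: origin mid lower front edge (z=.020), yaw -10.2
c0=np.array([.638,.0615,.020]);R0=Ro.from_euler('z',-10.2,degrees=True)
P=np.array([[.0,.168,.092],[.0,-.168,.092],[.001,.030,.092]])
px0=np.array([[399.2,191.5],[254.5,274],[344,223]])
px1=np.array([[407,186.5],[256.3,272.7],[240+440/4,130+335/3.75]])
f=lambda X:np.array([proj('scene',x) for x in X])
# calibrate start pose (tx,ty,yaw)
g=lambda v:c0+[v[0],v[1],0]+ (Ro.from_euler('z',v[2])*R0).apply(P)
r=least_squares(lambda v:(f(g(v))-px0).ravel(),[0,0,0]);v=r.x
base=f(g(v));print('start',r.x,base-px0)
pivot=np.array([.268,0,-.020]); Rs=Ro.from_euler('z',v[2])*R0; o=c0+[v[0],v[1],0]
ft=np.array([[.032,.135,-.020],[.032,-.135,-.020],[.268,.135,-.02],[.268,-.135,-.02],[0,.03,0]])
def pose(u,Q): # pitch, roll, yaw about mid rear foot line, plus shift, lift
    M=Ro.from_euler('zyx',[u[2],u[0],u[1]])
    return o+Rs.apply(M.apply(Q-pivot)+pivot+[u[3],u[4],0])
for mode in('noroll','roll'):
    def res(u):
        u=u.copy(); 
        if mode=='noroll':u[1]=0
        return np.r_[(f(pose(u,P))-px1+px0-base).ravel(),u[3:]/.003,u[2]/.02, u[1]/.03]
    r=least_squares(res,[.1,0,0,0,0]); u=r.x; q=pose(u,ft)
    print(mode,u,'cost',r.cost,r.fun[:6].round(1)); print(' feet z',q[:4,2],'mark',q[4], 'start mark',pose(np.zeros(5),ft)[4])
    print(' saddle in mark', (Rs.inv().apply(np.array([.6203+.031*.984,.0952-.0055,q[4,2]])-q[4])))
```

```text
start [ 0.0015  0.0019 -0.0021] [[-0.1184 -0.2229]
 [-0.0741 -0.1369]
 [ 0.1919  0.3575]]
noroll [ 0.123   0.903   0.0003 -0.0042  0.0002] cost 1.3060780848152798 [-0.   0.5  0.5  0.1 -0.1  0.3]
 feet z [ 0.1239 -0.0881  0.106  -0.106 ] mark [0.6356 0.0411 0.0561] start mark [0.6448 0.093  0.02  ]
 saddle in mark [0.0062 0.0505 0.    ]
roll [ 0.1193  0.0069 -0.0023 -0.0041  0.0006] cost 1.2422833305041479 [ 0.1  0.5  0.4  0.1 -0.2  0.4]
 feet z [ 0.029   0.0272  0.0009 -0.0009] mark [0.6453 0.0938 0.052 ] start mark [0.6448 0.093  0.02  ]
 saddle in mark [ 0.0062 -0.003   0.    ]
```

The fit gives feet at about 27–29 mm, roll near zero, and the saddle about 6 mm in and 3 mm off sideways. I'll hold briefly, confirm it is steady, then hand in.

move_arm([
  {"x": 0, "y": 0, "z": 0.001, "wx": 0, "wy": 0, "wz": 0, "hand": 0},
  {"x": 0, "y": 0, "z": 0.001, "wx": 0, "wy": 0, "wz": 0, "hand": 0},
  {"x": 0, "y": 0, "z": 0.001, "wx": 0, "wy": 0, "wz": 0, "hand": 0},
  {"x": 0, "y": 0, "z": 0.001, "wx": 0, "wy": 0, "wz": 0, "hand": 0},
])

```text
time: 14.95
tool_pos: [0.4845, 0.1202, 0.0677]
tool_rot: [3.139, 0.011, 2.964]
contact_force: [1.4, -3.5, 27.4]
opening: 0.0003
```

Run:
```python
from h import *
s=monitor.observe();print(s['time'],s['tool_pos'],s['contact_force'])
if 10<s['contact_force'][2]<38: print(robot.hand_in())
```

```text
14.95 [0.4845 0.1202 0.0677] [ 1.4193 -3.4602 27.3673]
the job is handed in; nothing more can be done
None
```

The amplifier's front is up on the jack, both front feet are clear of the bench, and the arm is still pressing the handle down. I handed the job in at about 15 s; no verdict is reported.

I gripped the jack by its cap, carried it a few millimetres off the bench and slid the toe under the front edge at the tape. Then I pumped three full strokes, letting the handle come back up after the first two.

Last checks:
- **Handle:** it is held on its stop with about 27 N.
- **Feet clearance:** a camera fit puts the left front foot about 29 mm up and the right about 27 mm.
- **Saddle:** it sits about 6 mm in from the edge and 3 mm sideways from the mark, good to a few millimetres.
- **Jack:** the cap did not move between strokes, and in the last picture it still looked upright and in place.
- **Amplifier:** the fit shows no shove along the bench, and the fingers stayed clear of it.

Things that disagreed or went unchecked:
- The two cameras disagreed by up to 4 mm on the positions.
- The fit's version with the roll fixed at zero printed meaningless values because of a slip in my script, so I used the version that fits the roll.
- At the end of stroke two the press on the handle briefly reached 41 N. That was the fingertips on the handle, but it is just over the 40 N limit set for the arm and the gripper's body.
- I did not re-measure the tray, meter, spray can or screwdriver at the end; the arm's path kept clear of all four.

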